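# Lock the lens ring and hold the test probe on the earth pad

## Robot

A 6-joint arm with a two-finger parallel gripper is mounted at the origin on the work surface. World frame = base frame: x ahead of the robot, y to its left, z up, the work surface at z = 0. Lengths are in m, angles in rad, forces in N, time in s.
With the tool pointing down it reaches from about 0.3 to 1 m from the base axis. Payload 5.1 kg.
Tool frame: the origin (TCP) lies at the very end of the fingers, on their centre line; the grasp point (between the pads) lies arm.tcp_to_grasp behind it (arm.tcp_to_grasp is the distance from the TCP to the grasp point, in m); z points along the fingers, y is the line along which they close (so a half turn about z gives the same grasp; the last joint's range is limited). The gripper opens to 95 mm and grips with 3 to 60 N. Pads are 20 mm wide; open, the fingers measure 119 mm over their backs; the gripper's body (75 mm by 180 mm) begins 59 mm behind the grasp point.
Start: joints at [-1.324, 0.124, 1.65, -0, 1.367, -0.083], TCP at [0.21, -0.615, 0.215] pointing down, gripper open.
Joint ranges: [-2.61, 2.61], [-1.02, 2.33], [0.03, 2.71], [-1.35, 4.49], [0.32, 2.68], [-2.91, 2.91]. Speed limits (rad/s): [2.57, 2.57, 3.14, 3.14, 3.14, 3.14].

## Interface

Orientations are given as a rotation vector (axis times angle).
In Python, from cell import arm gives the robot as it stands. The module is installed in compiled form; this text tells all that it offers.
- The arm moves only by the tool play_rows, never from a script. Its argument "increments" is text: rows parted by semicolons, each of 7 numbers parted by spaces: the shift along the tool's x, y, z in units of 25 mm (1.0 is 25 mm), then the turn, a rotation vector about the tool's x, y, z in units of 8 degrees (1.0 is 8 degrees), then the closure, from 0 (fully open) to 1 (shut). In form: tx ty tz rx ry rz jaw; .... A call has 1 to 12 rows; each row is the pose to reach, as a shift and turn from the pose commanded when the call began, along the tool's axes at that moment; what a row does not reach only later rows make up. A row lasts 1/10 s, in which the tool goes at most 50 mm and 8.59 degrees, less where a joint would pass 70% of its speed; a pose out of reach is approached as far as the arm can. A call with a gripper value outside its range is refused whole. The fingers move at their own pace and stop on an object; the grip force is fixed at half the most. Time passes only in rows, so rows that repeat a pose let the fingers close. It gives the time, the measured TCP pose, the force, the opening and the grip force at its end, in the units of the state.
- arm.get_state(): the state, without advancing time (a new reading comes with each control period).
- arm.get_image(name): name is "side" or "top"; returns a dict with "color" (400x640x3 uint8, blue, green, red), "intrinsics" (3x3 intrinsics, pixels), "k1" (the pictures are not rectified: a ray, as slopes to the right and down, at radius r is drawn at 1 + k1 r^2 times it, then the intrinsics apply), "extrinsics" (4x4, takes a point from camera to world coordinates). Camera axes: x right, y up, looking along -z (the intrinsics and any distortion apply to the point x, -y, -z); pixel columns grow to the right and rows downward; lengths in m; the calibration is good to about 2 mm. A picture is of the moment at which its call begins. There is no depth.
- arm.finish_job(): hands the job in; it is judged then, once.
Trained networks look in the newest picture that a camera, given by its name, has taken for a name from the list of things; names that differ only in an ending like _2 or _b are one class to them, and where a whole thing is asked for, a point or a joint stands for the part that bears it (a point fixed in the world has none). Each returns a list of dicts, best first, with "score" (0 to 1); they miss things now and then, are a little off and sometimes report something else, mostly with a low value. They report only what shows in the picture. A call takes as long as a camera call. They do not tell look-alikes from the thing itself.
- arm.spot_in(thing, camera): "at" ([x, y, z] in m, in world coordinates, good to about 4 mm: the middle of the surface that is visible of it).
- arm.regions_of(thing, camera): "mask" (400x640 bool, what is visible of it).
- arm.spot_point(thing, camera): "at" ([x, y, z] in m, in world coordinates, good to about 4 mm: a listed point, or the origin of a listed thing).
The state is a dict: "clock": time; "joint_positions": joint angles; "joint_vel": joint speeds; "joint_torque": joint torques, N m; "tool_pos": TCP position; "ee_rot": TCP orientation; "ft_force": force on the tool from outside, world axes, zero at the start; "ft_torque": the same for the moment, N m; "gripper_width": finger opening in m; "grasp_force": force on a finger pad.
Only numpy, scipy, OpenCV 4.12 (cv2) and the standard library are available. Lean on these libraries where they do the work, as an engineer would, in place of code of your own. Each camera call takes 0.05 s, during which the arm holds its last target. There are 200 camera calls.

## Task

Get the open instrument on the bench ready for its earth test: first turn the lock ring round the upright lens barrel clockwise by its finger post, until the post stands in line with the raised bar on the deck. Then take the test probe from its stand and hold it square to the sloping block, with its sprung tip on the round pad in the middle of the slope and gently pressed about half way in. Finish while still holding the probe there, and leave the bottle, the jar and the tissue box where they stand.

Things in the scene. Friction and masses are not known exactly. Their poses are not given: they have to be found in the camera images.
- unit: The opened instrument, fixed: a low blue casing 220 (its x) x 240 mm (its y), grey deck 40 mm above the bench, white front (-x). Origin: centre of its underside. On the deck: the lens barrel with its lock ring (at x 0, y +55 mm; 46 mm across, top 71 mm above the bench) and the sloping earth block (at x +10, y -65 mm, top edge 75 mm above the bench). All else there is under 10 mm high.
- collar (a joint): Turn of the lock ring (rad), clockwise seen from above as it grows, 0 to 1.70 between its stops. Locked, with the finger post in line with the raised bar, at 1.30 (NOT at a stop: it can be turned 0.4 too far). It starts at 0 to 0.55. It turns stiffly (about 3 N at the post) and stays where it is left.
- collar_post (a point): Centre of the top end of the finger post of the lock ring: an upright round steel pin 12 mm in diameter, 48 mm from the ring's axis, free for 27 mm below this point, where it stands on a tab of the black ring (68 mm across). Its top is 90 mm above the bench. It moves with the ring.
- collar_axis (a point): Point on the vertical axis of the lock ring and barrel, at the height of the post's top.
- lock_mark (a point): Where collar_post must come to be locked (48 mm from the axis, at the height of the post's top). The mark itself is a raised white bar on the deck, 18 x 8 x 5 mm, lying radially beyond the ring, from 54 to 72 mm off the axis in this direction.
- pad (a point): Centre of the top of the round earth pad: a rigid brass disc 20 mm across, 2 mm proud of the sloping aluminium block (face 90 x 80 mm, sloping 0.35 rad = 20 degrees, its low edge towards the instrument's front). z axis: outward normal of the slope, leaning towards the instrument's front; y axis: level, along the slope's width. Four 8 mm screw heads sit near the block's corners.
- stand: The probe's dark steel stand, a fixed block 60 x 60 x 45 mm with an 11.5 mm hole right through its middle. Origin: centre of its underside. It is left or right of the instrument.
- probe: The test probe, 115 mm long, 0.09 kg, upright in the stand. Origin: on its axis at the shoulder resting on the stand's top; z along the axis away from the tip. White round handle 18 mm across, z 0 to 75 mm, with a black guard disc 26 mm across at z 0 to 5; shank 10 mm across, z 0 to -24; sprung tip 5 mm across, z -24 to -40. Lift it over 40 mm to clear the stand.
- probe_tip (a joint): How far the sprung tip is pushed into the probe (m): 0 free, 0.014 fully in. The spring gives 1.2 N to begin with and 0.3 N more per mm (3.3 N at half way, 0.007).
- tip (a point): The rounded end of the probe's tip, 40 mm from the probe's origin along its -z when free.
- wash_bottle: Bystander: white wash bottle, 56 mm across, 130 mm tall. Origin: centre of its underside.
- media_jar: Bystander: clear jar with a lid, 72 mm across, 120 mm tall. Origin: centre of its underside.
- tissue_box: Bystander: green tissue box, 110 x 120 x 70 mm. Origin: centre of its underside.
Things that resemble listed ones, but are neither listed nor needed, are in the scene too. What is shaped like the probe but green or purple is not meant. There is more than one size of the stand; the one meant has the size given above.

How it is judged:
On the way, in this order (a step that is already met when the one before it is completed fails the run):
1. the lock ring has been turned to its mark (within 0.12 rad) and rests there, before the probe is taken (value of joint collar between 1.18 and 1.42 rad and velocity of joint collar between -0.05 and 0.05 rad/s), for 0.3 s.
2. the probe is lifted clear of its stand by the gripper (height (world z) of probe above 0.09 m and contact force between the fingers and probe above 1 N and contact force between probe and stand below 0.05 N), for 0.1 s.
At the end, for the whole second after the job is handed in: Ring within 0.12 rad of its mark; the gripper holds the probe at rest, clear of the stand, tip within 10 mm of the pad centre, axis within 0.14 rad (8 degrees) of the slope normal, the sprung tip pushed in 3 to 11 mm, pressing on the instrument with 1 to 8 N (value of joint collar between 1.18 and 1.42 rad and distance between tip and pad below 0.01 m and angle between the z axis of probe and the z axis of pad, either way round below 0.14 rad and z of probe in the frame of pad above 0.02 m and value of joint probe_tip between 0.003 and 0.011 m and contact force between probe and unit between 1 and 8 N and contact force between the fingers and probe above 1 N and contact force between probe and stand below 0.05 N and linear speed of probe below 0.02 m/s); the arm keeps its last pose, push and grip.
It fails at once if the probe is pressed on the instrument with more than 20 N (contact force between probe and unit above 20 N).
It fails at once if the wash bottle is moved more than 20 mm (distance of wash_bottle from where it was at the start of the episode above 0.02 m).
It fails at once if the media jar is moved more than 20 mm (distance of media_jar from where it was at the start of the episode above 0.02 m).
It fails at once if the tissue box is moved more than 20 mm (distance of tissue_box from where it was at the start of the episode above 0.02 m).
It also fails if it takes over 48 s, if anything falls off the work surface, if the arm or the gripper's body presses on something with over 40 N, if the wrist force passes 120 N, or if a joint passes its speed limit or range.

## Working session

There is one attempt and no reset: what is moved stays moved. The work goes in short steps, Python scripts to look and compute and a tool call to move; the robot and the scene stay as the last step left them, time stands still between calls to the robot, and variables do not carry over. Pictures are saved under pics/ and viewed, at most 10 in all, crops included, and the job is handed in when it is done.

Besides the shell and the picture viewer there is one more tool, called after "Call:" as a command line: name --argument value ..., lists and objects as JSON in quotes. play_rows: Moves the arm, as the interface text tells. Its arguments: {"type":"object","properties":{"increments":{"type":"string"}},"required":["increments"]}

```bash
mkdir -p pics; python3 - <<'E'
from cell import arm
import cv2,numpy as np
np.set_printoptions(precision=4,suppress=True)
print(arm.tcp_to_grasp, arm.get_state())
for c in("side","top"):
    d=arm.get_image(c); cv2.imwrite(f"pics/{c}0.png",d["color"]); print(c,d["intrinsics"],d["k1"],d["extrinsics"])
    for n in("collar_post","collar_axis","lock_mark","pad","tip","unit","stand","probe","wash_bottle","media_jar","tissue_box"):
        print(n,[(round(r["score"],2),np.round(r["at"],4)) for r in arm.spot_point(n,c)][:4])
E
```

```text
0.0188 {'clock': 0.0, 'joint_positions': array([-1.3236,  0.1245,  1.6516, -0.    ,  1.3675, -0.0826]), 'joint_vel': array([-0.0015,  0.0009, -0.0003,  0.0005, -0.0001, -0.0006]), 'joint_torque': array([  0.0023, -41.7607, -35.9923,   0.0776,   0.0491,  -0.0002]), 'tool_pos': array([ 0.2103, -0.6144,  0.2134]), 'ee_rot': array([-3.0969, -0.5154,  0.0003]), 'ft_force': array([0.98  , 0.3082, 0.5409]), 'ft_torque': array([ 0.0274, -0.0259,  0.0409]), 'grasp_force': 0.0, 'gripper_width': 0.09494531288586776}
side [[434.813    0.     319.1886]
 [  0.     434.813  197.4359]
 [  0.       0.       1.    ]] -0.11025805638074251 [[ 0.9558  0.1858 -0.2278  0.268 ]
 [-0.294   0.6161 -0.7308 -0.8152]
 [ 0.0045  0.7655  0.6435  0.7907]
 [ 0.      0.      0.      1.    ]]
collar_post [(0.74, array([0.4933, 0.1059, 0.0914]))]
collar_axis [(0.85, array([0.5365, 0.1025, 0.0893]))]
lock_mark [(0.6, array([0.5133, 0.138 , 0.0923]))]
pad [(0.91, array([ 0.5612, -0.0139,  0.0617])), (0.42, array([0.5347, 0.0982, 0.0927]))]
tip []
unit [(0.91, array([0.5442, 0.0492, 0.0006]))]
stand [(0.81, array([ 0.3667
[... 758 characters left out ...]
0.0888]))]
collar_axis [(0.56, array([0.5398, 0.1007, 0.0869]))]
lock_mark [(0.57, array([0.5073, 0.1417, 0.0923])), (0.3, array([0.5414, 0.1026, 0.0872]))]
pad [(0.64, array([ 0.5595, -0.0173,  0.0647]))]
tip []
unit [(0.74, array([0.551 , 0.0479, 0.0035]))]
stand [(0.93, array([ 0.4688, -0.268 ,  0.0004])), (0.61, array([ 0.3705, -0.2997, -0.003 ]))]
probe [(0.6, array([ 0.5447, -0.2434,  0.0423])), (0.52, array([ 0.4664, -0.2712,  0.0423])), (0.47, array([ 0.4944, -0.3582,  0.0377]))]
wash_bottle [(0.93, array([0.4862, 0.2856, 0.0001]))]
media_jar [(0.84, array([ 0.6433,  0.3635, -0.0011])), (0.55, array([ 0.5605, -0.018 ,  0.0644]))]
tissue_box [(0.9, array([ 0.6502, -0.4047,  0.0025]))]
```

View pics/side0.png

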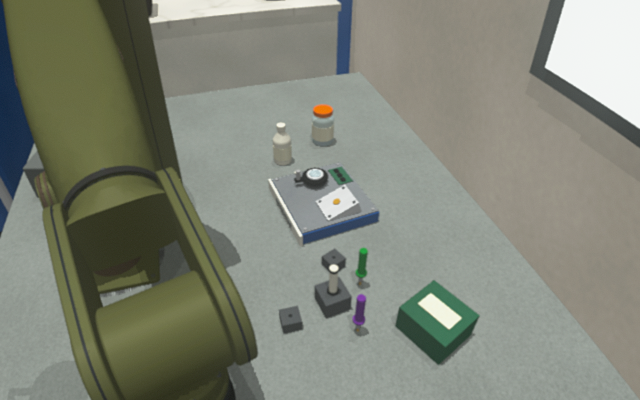

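View pics/top0.png

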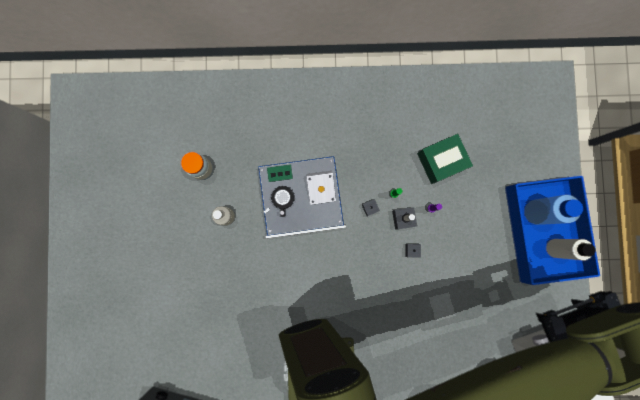

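The side view shows the white probe in the big stand at about (333,285), the post left of the barrel at (299,178), the pad at (337,202). The top view has the post at (282,213), the white bar at (266,210), the pad at (321,189). The green and purple probes stand right beside the stand. Next I'll enlarge both views.

```bash
python3 - <<'E'
import cv2,numpy as np
s=cv2.imread("pics/side0.png");t=cv2.imread("pics/top0.png")
a=cv2.resize(t[150:245,250:350],None,fx=6,fy=6,interpolation=cv2.INTER_CUBIC)
b=cv2.resize(s[155:245,260:385],None,fx=6,fy=6,interpolation=cv2.INTER_CUBIC)
cv2.imwrite("pics/t_unit.png",a);cv2.imwrite("pics/s_unit.png",b)
c=cv2.resize(t[175:265,355:445],(400,400),interpolation=cv2.INTER_CUBIC)
d=cv2.resize(s[240:340,270:370],(400,400),interpolation=cv2.INTER_CUBIC)
cv2.imwrite("pics/stand.png",np.hstack([c,d]))
E
```

```text
(no output)
```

View pics/t_unit.png

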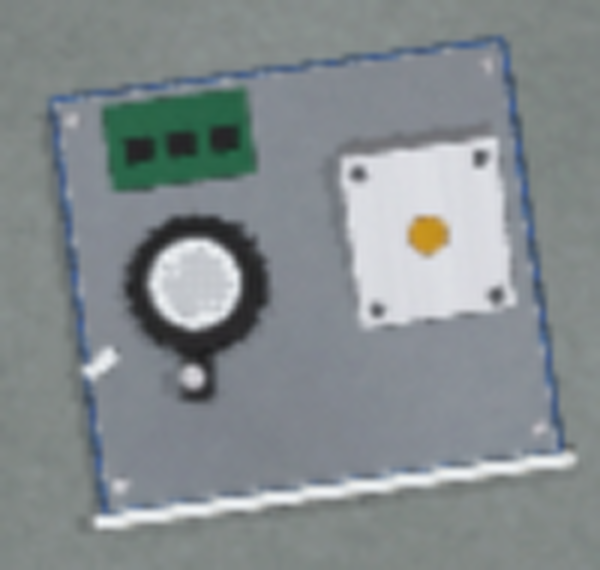

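View pics/s_unit.png

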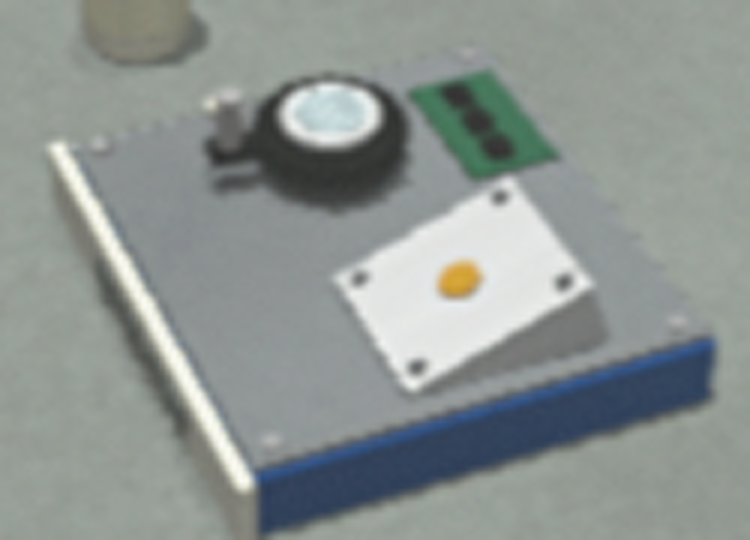

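View pics/stand.png

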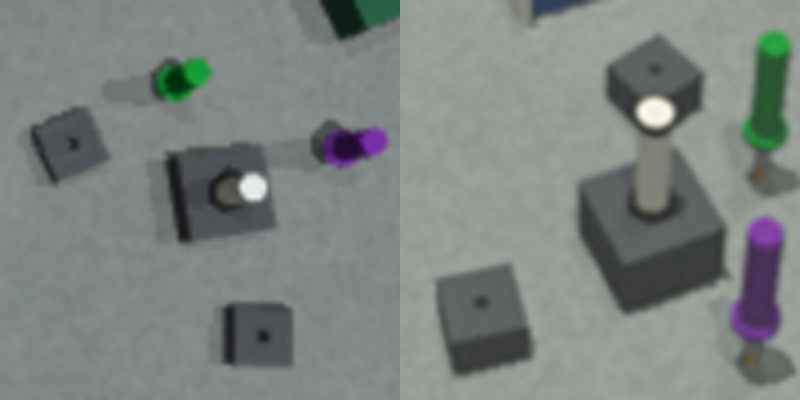

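Crops show: post top at (193,376) in the top crop and (229,97) in the side crop, barrel top at (195,283) / (331,112), pad at (428,236) / (460,279), bar at (100,362). The probe's white top end is at (253,187) / (255,112) of the stand crops. Next I'll triangulate these.

```bash
cat > h.py <<'E'
import numpy as np, cv2
from scipy.optimize import least_squares
from scipy.spatial.transform import Rotation as R
np.set_printoptions(precision=4,suppress=True)
def cams(arm): return {c:arm.get_image(c) for c in("side","top")}
def proj(d,P):
    E=d["extrinsics"]; p=(np.atleast_2d(P)-E[:3,3])@E[:3,:3]
    u=np.c_[p[:,0],-p[:,1]]/-p[:,2:3]; u=u*(1+d["k1"]*(u**2).sum(1,keepdims=True))
    K=d["intrinsics"]; return u*[K[0,0],K[1,1]]+K[:2,2]
def tri(C,t,s):
    f=lambda P:np.r_[(proj(C["top"],P)-t).ravel(),(proj(C["side"],P)-s).ravel()]
    r=least_squares(f,[.5,0,.05]); return r.x,np.abs(r.fun).max()
def cr(p,off,k): return (np.array(p)+.5)/k-.5+np.array(off)
E
python3 - <<'E'
from h import *
from cell import arm
C=cams(arm)
T=lambda *p:cr(p,(250,150),6); S=lambda *p:cr(p,(260,155),6)
pts=dict(post=((193,376),(229,97)),barrel=((195,283),(331,112)),pad=((428,236),(460,279)),bar=((100,362),(212,103)),
d_mp=((120,487),(100,143)),d_pp=((72,121),(468,52)),d_pm=((488,65),(678,322)),d_mm=((541,428),(271,440)),
s_pp=((358,174),(500,197)),s_pm=((480,157),(564,282)),s_mp=((377,310),(358,278)),s_mm=((497,295),(417,367)))
P={}
for n,(t,s) in pts.items():
    P[n],e=tri(C,T(*t),S(*s)); print(n,P[n],round(e,2))
T2=lambda *p:cr(p,(355,175),400/90); S2=lambda *p:cr(p,(270,240),4)
for n,t,s in(("probetop",(253,187),(255,112)),("guard",(232,190),(255,203))): print(n,*tri(C,T2(*t),S2(*s)))
for a,b in(("d_mp","d_pp"),("d_mm","d_pm"),("s_mp","s_pp"),("s_mm","s_pm")):
    v=P[b]-P[a]; print(np.arctan2(v[1],v[0]), np.arctan2(v[2],np.hypot(*v[:2])),np.linalg.norm(v))
for a,b in(("d_mm","d_mp"),("d_pm","d_pp"),("s_mm","s_mp"),("s_pm","s_pp"),("pad","barrel")):
    v=P[b]-P[a]; print(np.arctan2(-v[0],v[1]),np.linalg.norm(v))
n=np.cross(P["s_pp"]-P["s_mm"],P["s_mp"]-P["s_pm"]);print(n/np.linalg.norm(n))
for n in("post","bar"):
    v=P[n]-P["barrel"]; print(n,np.arctan2(v[1],v[0]),np.hypot(*v[:2]))
E
```

```text
post [0.493  0.1035 0.0907] 0.11
barrel [0.5407 0.1027 0.0725] 0.08
pad [ 0.5629 -0.0153  0.0629] 0.24
bar [0.5002 0.1543 0.0499] 1.04
d_mp [0.4401 0.145  0.0458] 0.19
d_pp [0.6293 0.166  0.0446] 0.23
d_pm [ 0.6522 -0.0491  0.0441] 0.01
d_mm [ 0.4636 -0.0705  0.0459] 0.09
s_pp [0.5933 0.0194 0.0744] 0.06
s_pm [ 0.6003 -0.0422  0.0741] 0.03
s_mp [0.5261 0.0117 0.0506] 0.05
s_mm [ 0.5327 -0.05    0.0502] 0.12
probetop [ 0.4679 -0.273   0.1212] 0.08325320304354022
guard [ 0.469  -0.2756  0.0503] 0.06124135663526431
0.11064061662326091 -0.006281200276216527 0.19037180352351502
0.11280705851067746 -0.009777885438969838 0.1898585502331396
0.11497414628341117 0.3378663843218595 0.07175382833120765
0.11507182302089378 0.3377285508701097 0.07213994006500171
0.10873111726345742 0.21678642287534117
0.10632880617980667 0.21637740813482376
0.10666515630696943 0.062018435347721286
0.11259196834438884 0.06200911427208426
0.1856103227496535 0.12049573047661859
[-0.3288 -0.0419  0.9435]
post 3.12579869322571 0.04771347405306891
bar 2.236481605394014 0.065539424642859
```

```bash
cat >> h.py <<'E'
def inc(st,pos,z,y):
    """units for play_rows from state st to TCP pos, tool z axis, tool y approx (sign chosen for the smaller turn)"""
    z=np.array(z,float);z/=np.linalg.norm(z); R0=R.from_rotvec(st["ee_rot"]); out=[]
    for s in(1,-1):
        v=s*np.array(y,float); v-=z*(v@z); v/=np.linalg.norm(v)
        R1=R.from_matrix(np.c_[np.cross(v,z),v,z]); out.append((R0.inv()*R1).as_rotvec())
    t=R0.inv().apply(np.array(pos)-st["tool_pos"])/.025
    for o in out: print(np.round(np.r_[t,np.degrees(o)/8],2))
E
python3 - <<'E'
from h import *
from cell import arm
inc(arm.get_state(),[.493,.1035,.15],[0,0,-1],[.445,.895,0])
E
```

```text
[ 20.   -23.53   2.59  -0.    -0.   -16.83]
[ 20.   -23.53   2.59  -0.     0.     5.67]
```

Call:
play_rows --increments "20 -23.5 0 0 0 -16.83 0;20 -23.5 0 0 0 -16.83 0;20 -23.5 0 0 0 -16.83 0;20 -23.5 0 0 0 -16.83 0;20 -23.5 0 0 0 -16.83 0;20 -23.5 0 0 0 -16.83 0;20 -23.5 0 0 0 -16.83 0;20 -23.5 0 0 0 -16.83 0;20 -23.5 0 0 0 -16.83 0;20 -23.5 0 0 0 -16.83 0;20 -23.5 0 0 0 -16.83 0;20 -23.5 0 0 0 -16.83 0"

```text
clock: 2.5
tool_pos: [0.4308, -0.0547, 0.2152]
ee_rot: [1.513, 2.751, 0.001]
ft_force: [0.2, -0.9, -0.0]
gripper_width: 0.0952
grasp_force: 0.0
```

```bash
python3 - <<'E'
from h import *
from cell import arm
s=arm.get_state();print(s["clock"],s["tool_pos"],s["joint_positions"])
inc(s,[.493,.1035,.15],[0,0,-1],[.445,.895,0])
E
```

```text
2.5 [ 0.4308 -0.0547  0.2152] [-0.25   -0.3828  2.1069 -0.0001  1.4158 -0.8152]
[ 4.02  5.49  2.61  0.01  0.01 -3.9 ]
[ 4.02  5.49  2.61  0.02 -0.01 18.6 ]
```

Call:
play_rows --increments "4 5.5 2 0 0 -3.9 0;4 5.5 2 0 0 -3.9 0;4 5.5 2 0 0 -3.9 0;4 5.5 2 0 0 -3.9 0;4 5.5 2.6 0 0 -3.9 0;4 5.5 2.6 0 0 -3.9 0;4 5.5 2.6 0 0 -3.9 0;4 5.5 2.6 0 0 -3.9 0"

```text
clock: 3.3
tool_pos: [0.4941, 0.0998, 0.1504]
ee_rot: [0.731, 3.054, 0.0]
ft_force: [-0.2, 0.7, -0.3]
gripper_width: 0.095
grasp_force: 0.0
```

```bash
python3 - <<'E'
from h import *
from cell import arm
s=arm.get_state();print(s["clock"],s["tool_pos"],s["joint_positions"])
inc(s,[.493,.1035,.070],[0,0,-1],[.445,.895,0])
E
```

```text
3.3 [0.4941 0.0998 0.1504] [ 0.093  -0.1552  2.0364 -0.0002  1.2593 -1.0082]
[ 0.11  0.11  3.22  0.    0.01 -0.06]
[ 0.11  0.11  3.22  0.01 -0.   22.44]
```

Call:
play_rows --increments "0 0 1 0 0 0 0;0 0 2 0 0 0 0;0 0 3 0 0 0 0;0 0 3.2 0 0 0 0;0 0 3.2 0 0 0 0;0 0 3.2 0 0 0 0"

```text
clock: 3.9
tool_pos: [0.4951, 0.1007, 0.0714]
ee_rot: [0.728, 3.053, 0.001]
ft_force: [-0.2, 0.1, 0.7]
gripper_width: 0.0952
grasp_force: 0.0
```

```bash
python3 - <<'E'
from h import *
from cell import arm
s=arm.get_state();print(s["clock"],s["tool_pos"],s["ft_force"])
inc(s,[.493,.1035,.070],[0,0,-1],[.445,.895,0])
E
```

```text
3.9 [0.4951 0.1007 0.0714] [-0.1748  0.1189  0.6906]
[ 0.13  0.06  0.06  0.01  0.02 -0.05]
[ 0.13  0.06  0.06  0.03 -0.02 22.45]
```

Call:
play_rows --increments "0.12 0.06 0 0 0 0 0.2;0.12 0.06 0 0 0 0 0.6;0.12 0.06 0 0 0 0 1;0.12 0.06 0 0 0 0 1;0.12 0.06 0 0 0 0 1;0.12 0.06 0 0 0 0 1;0.12 0.06 0 0 0 0 1"

```text
clock: 4.6
tool_pos: [0.4919, 0.1037, 0.0696]
ee_rot: [-0.727, -3.056, 0.0]
ft_force: [0.5, 0.2, 0.1]
gripper_width: 0.0448
grasp_force: 0.0
```

```bash
python3 - <<'E'
from h import *
from cell import arm
s=arm.get_state();print(s["clock"],s["tool_pos"],s["ft_force"],s["gripper_width"],s["grasp_force"])
d=arm.get_image("top");print([(r["score"],r["at"]) for r in arm.spot_point("collar_post","top")])
ax=np.array([.5405,.1025]); a0=3.126
p0=s["tool_pos"]
for k in np.linspace(0,.89,7)[1:]:
    f=lambda a:np.r_[ax+.048*np.array([np.cos(a),np.sin(a)]),p0[2]]
    inc(s,p0+f(a0-k)-f(a0),[0,0,-1],R.from_rotvec(s["ee_rot"]).apply([0,1,0]))
E
```

```text
4.6 [0.4919 0.1037 0.0696] [0.5421 0.2007 0.1038] 0.04475736687595599 0.0
[]
[ 0.1   0.26 -0.   -0.   -0.   -0.  ]
[ 0.1   0.26 -0.   -0.    0.   22.5 ]
[ 0.17  0.54 -0.   -0.   -0.   -0.  ]
[ 0.17  0.54 -0.   -0.    0.   22.5 ]
[ 0.19  0.83 -0.   -0.   -0.   -0.  ]
[ 0.19  0.83 -0.   -0.    0.   22.5 ]
[ 0.17  1.11 -0.   -0.   -0.   -0.  ]
[ 0.17  1.11 -0.   -0.    0.   22.5 ]
[ 0.11  1.39 -0.   -0.   -0.   -0.  ]
[ 0.11  1.39 -0.   -0.    0.   22.5 ]
[ 0.01  1.65 -0.   -0.   -0.   -0.  ]
[ 0.01  1.65 -0.   -0.    0.   22.5 ]
```

Still closing; continue until gripped.

Call:
play_rows --increments "0 0 0 0 0 0 1;0 0 0 0 0 0 1;0 0 0 0 0 0 1;0 0 0 0 0 0 1;0 0 0 0 0 0 1;0 0 0 0 0 0 1"

```text
clock: 5.3
tool_pos: [0.4922, 0.1038, 0.0697]
ee_rot: [0.727, 3.056, 0.001]
ft_force: [2.8, 1.3, -1.5]
gripper_width: 0.0114
grasp_force: 30.0
```

Call:
play_rows --increments "0.1 0.26 0 0 0 0 1;0.17 0.54 0 0 0 0 1;0.19 0.83 0 0 0 0 1;0.17 1.11 0 0 0 0 1;0.11 1.39 0 0 0 0 1;0.01 1.65 0 0 0 0 1;0.01 1.65 0 0 0 0 1;0.01 1.65 0 0 0 0 1;0.01 1.65 0 0 0 0 1"

```text
clock: 6.2
tool_pos: [0.5083, 0.1411, 0.0692]
ee_rot: [-0.726, -3.051, 0.002]
ft_force: [-5.6, 1.9, 3.6]
gripper_width: 0.0113
grasp_force: 30.0
```

```bash
python3 - <<'E'
from h import *
from cell import arm
s=arm.get_state();print(s["clock"],s["tool_pos"],s["ft_force"],s["gripper_width"],s["grasp_force"])
v=s["tool_pos"][:2]-[.5405,.1025];print(np.arctan2(v[1],v[0]),np.hypot(*v))
inc(s,[.5109,.1403,.07],[0,0,-1],R.from_rotvec(s["ee_rot"]).apply([0,1,0]))
E
```

```text
6.2 [0.5083 0.1411 0.0692] [-5.6129  1.9042  3.6493] 0.011309123121623063 29.99658554792404
2.2670735661674364 0.050274562242732274
[-0.11  0.02 -0.03 -0.02 -0.04 -0.  ]
[-0.11  0.02 -0.03 -0.06  0.03 22.5 ]
```

Call:
play_rows --increments "0 0.03 0 0 0 0 1;0 0.03 0 0 0 0 0;0 0.03 0 0 0 0 0;0 0.03 0 0 0 0 0;0 0.03 0 0 0 0 0;0 0.03 -2 0 0 0 0;0 0 -4 0 0 0 0;0 0 -6 0 0 0 0;4 -4 -6 0 0 0 0;8 -8 -6 0 0 0 0;8 -10 -6 0 0 0 0;8 -10 -6 0 0 0 0"

```text
clock: 7.4
tool_pos: [0.3249, 0.0628, 0.2196]
ee_rot: [0.725, 3.057, -0.001]
ft_force: [-0.4, -1.0, 0.3]
gripper_width: 0.0925
grasp_force: 0.0
```

```bash
python3 - <<'E'
from h import *
from cell import arm
s=arm.get_state();print(s["clock"],s["tool_pos"],s["ft_force"],s["gripper_width"])
C=cams(arm)
for c in C:
  for n in("collar_post","collar_axis","lock_mark"): print(c,n,[(round(r["score"],2),np.round(r["at"],4)) for r in arm.spot_point(n,c)][:2])
t=cv2.resize(C["top"]["color"][165:245,250:320],None,fx=6,fy=6,interpolation=cv2.INTER_CUBIC)
d=C["side"]["color"][155:235,260:330]
cv2.imwrite("pics/post1.png",np.hstack([t[:, :390],cv2.resize(d,None,fx=6,fy=6,interpolation=cv2.INTER_CUBIC)[:,:390]]))
E
```

```text
7.4 [0.3249 0.0628 0.2196] [-0.4077 -1.0375  0.2757] 0.09245910177652113
side collar_post [(0.57, array([0.5076, 0.1374, 0.0935]))]
side collar_axis [(0.75, array([0.5345, 0.1026, 0.0925]))]
side lock_mark [(0.97, array([0.5159, 0.1381, 0.0906]))]
top collar_post [(0.58, array([0.5094, 0.1377, 0.0866]))]
top collar_axis [(0.66, array([0.5408, 0.1018, 0.0877])), (0.55, array([ 0.4676, -0.2716,  0.0007]))]
top lock_mark [(0.71, array([ 0.4696, -0.2733,  0.0431])), (0.59, array([0.5087, 0.1401, 0.0916]))]
```

View pics/post1.png

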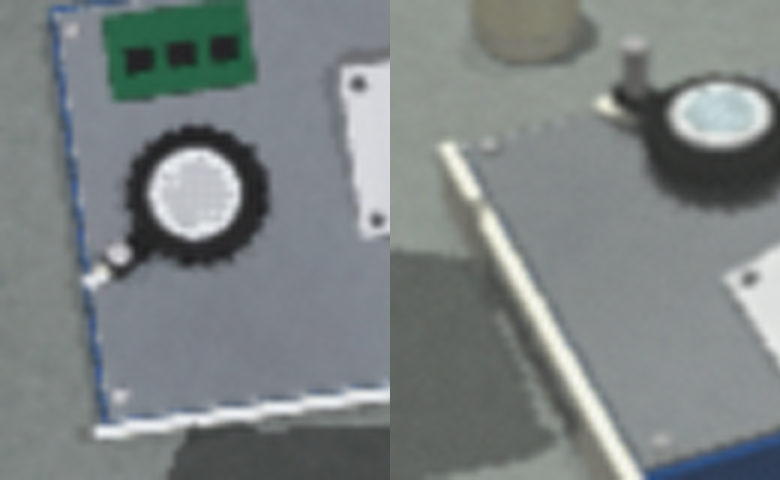

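The post now stands at (118,253) in the left crop, with the white bar just behind it at (97,275). Next I'll check the angle numerically and plan the probe approach.

```bash
python3 - <<'E'
from h import *
from cell import arm
C=cams(arm)
p,e=tri(C,cr((118,253),(250,165),6),cr((245,43),(260,155),6));print(p,e)
b=least_squares(lambda q:(proj(C["top"],[*q,.045])-cr((100,272),(250,165),6)).ravel(),[.5,.15]).x
ax=np.array([.5407,.1027])
for q in(p[:2],b): v=q-ax;print(q,np.arctan2(v[1],v[0]),np.hypot(*v))
s=arm.get_state();print(s["tool_pos"],s["joint_positions"])
for g in(66,-24):
  a=np.radians(g); inc(s,[.468,-.274,.20],[0,0,-1],[np.cos(a),np.sin(a),0])
E
```

```text
[0.5103 0.14   0.0921] 0.14292747566372555
[0.5103 0.14  ] 2.254738004985915 0.04813485590755471
[0.5037 0.1542] 2.1941809284330733 0.06337492479787
[0.3271 0.0635 0.2193] [ 0.0302 -0.6714  2.2807  0.      1.5346 -1.074 ]
[-11.11  -9.52   0.76  -0.01  -0.01  -0.34]
[-11.11  -9.52   0.76  -0.02   0.01  22.16]
[-11.11  -9.52   0.76  -0.02  -0.01  10.91]
[-11.11  -9.52   0.76   0.01  -0.02 -11.59]
```

```bash
python3 - <<'E'
from h import *
from cell import arm
C=cams(arm)
g=cv2.imread("pics/top0.png").min(2).astype(float)
y,x=np.mgrid[204:217,260:274]; w=g[204:217,260:274]
print(w.astype(int))
for th in(150,170):
  m=np.clip(w-th,0,None); m[:, :]=m; c=np.array([(m*x).sum(),(m*y).sum()])/m.sum()
  b=least_squares(lambda q:(proj(C["top"],[*q,.045])-c).ravel(),[.5,.15]).x
  v=b-[.5407,.1027];print(c,b,np.arctan2(v[1],v[0]),np.hypot(*v))
E
```

```text
[[127 113 101  74 134 133 132 133 134 134 132 129 109  77]
 [126 110 100  80 130 133 131 132 133 132 132 129 117 102]
 [127 116 104  80 113 130 132 134 132 132 131 131 127 114]
 [129 124 106  79 111 129 135 144 147 130 131 131 130 124]
 [129 125 105  71  89 131 154 193 204 130 130 132 130 129]
 [130 125 108  85  85 145 192 224 220 177 136 132 131 129]
 [129 124 112 108 119 178 223 226 210 156 135 132 131 129]
 [130 124 116 143 209 223 222 205 143 132 132 132 129 129]
 [129 116 114 125 169 208 169 135 127 128 128 129 129 130]
 [128 125 113 105  98 151 138 131 128 128 128 130 130 131]
 [128 128 113 104  79 110 130 131 130 128 127 129 131 132]
 [129 126 113 105  76 106 128 130 129 126 128 129 130 131]
 [131 126 115 103  68  80 127 130 128 128 129 130 129 128]]
[266.437  210.0427] [0.5033 0.1536] 2.204603701922555 0.06315361733579404
[266.461  210.0142] [0.5034 0.1535] 2.2042134953931596 0.06304209251548024
```

Call:
play_rows --increments "-11.1 -9.5 0.7 0 0 -0.3 0;-11.1 -9.5 0.7 0 0 -0.3 0;-11.1 -9.5 0.7 0 0 -0.3 0;-11.1 -9.5 0.7 0 0 -0.3 0;-11.1 -9.5 0.7 0 0 -0.3 0;-11.1 -9.5 0.7 0 0 -0.3 0;-11.1 -9.5 0.7 0 0 -0.3 0;-11.1 -9.5 0.7 0 0 -0.3 0;-11.1 -9.5 0.7 0 0 -0.3 0;-11.1 -9.5 0.7 0 0 -0.3 0;-11.1 -9.5 0.7 0 0 -0.3 0"

```text
clock: 9.1
tool_pos: [0.4671, -0.2724, 0.2021]
ee_rot: [-0.661, -3.071, -0.001]
ft_force: [-0.1, -0.3, -0.2]
gripper_width: 0.0952
grasp_force: 0.0
```

```bash
python3 - <<'E'
from h import *
from cell import arm
s=arm.get_state();print(s["clock"],s["tool_pos"])
a=np.radians(66); inc(s,[.4683,-.2745,.085],[0,0,-1],[np.cos(a),np.sin(a),0])
E
```

```text
9.1 [ 0.4671 -0.2724  0.2021]
[-0.08 -0.06  4.68  0.   -0.   -0.04]
[-0.08 -0.06  4.68 -0.   -0.   22.46]
```

Call:
play_rows --increments "-0.08 -0.06 1.5 0 0 0 0;-0.08 -0.06 3 0 0 0 0;-0.08 -0.06 4 0 0 0 0;-0.08 -0.06 4.7 0 0 0 0;-0.08 -0.06 4.7 0 0 0 0;-0.08 -0.06 4.7 0 0 0 0"

```text
clock: 9.7
tool_pos: [0.4687, -0.2751, 0.0855]
ee_rot: [0.661, 3.071, -0.0]
ft_force: [0.2, 0.4, 0.8]
gripper_width: 0.0953
grasp_force: 0.0
```

```bash
python3 - <<'E'
from h import *
from cell import arm
s=arm.get_state();print(s["clock"],s["tool_pos"],s["ft_force"])
a=np.radians(66); inc(s,[.4683,-.2745,.085],[0,0,-1],[np.cos(a),np.sin(a),0])
E
```

```text
9.7 [ 0.4687 -0.2751  0.0855] [0.1876 0.3507 0.8288]
[ 0.03  0.02  0.02 -0.    0.   -0.04]
[ 0.03  0.02  0.02  0.01  0.   22.46]
```

Call:
play_rows --increments "0 0 0 0 0 0 1;0 0 0 0 0 0 1;0 0 0 0 0 0 1;0 0 0 0 0 0 1;0 0 0 0 0 0 1;0 0 0 0 0 0 1;0 0 0 0 0 0 1;0 0 0 0 0 0 1;0 0 0 0 0 0 1;0 0 0 0 0 0 1;0 0 0 0 0 0 1;0 0 0 0 0 0 1"

```text
clock: 10.9
tool_pos: [0.469, -0.2751, 0.0847]
ee_rot: [0.664, 3.07, 0.003]
ft_force: [2.0, 3.8, 1.6]
gripper_width: 0.0175
grasp_force: 30.0
```

Call:
play_rows --increments "0 0 -0.2 0 0 0 1;0 0 -0.6 0 0 0 1;0 0 -1 0 0 0 1;0 0 -1.5 0 0 0 1;0 0 -2 0 0 0 1;0 0 -3 0 0 0 1;0 0 -4 0 0 0 1;0 0 -5 0 0 0 1;0 0 -5 0 0 0 1;0 0 -5 0 0 0 1"

```text
clock: 11.9
tool_pos: [0.4686, -0.2765, 0.2104]
ee_rot: [0.663, 3.069, -0.002]
ft_force: [-0.1, -0.0, -1.5]
gripper_width: 0.0175
grasp_force: 30.0
```

```bash
python3 - <<'E'
from h import *
from cell import arm
s=arm.get_state();print(s["clock"],s["tool_pos"],s["ft_force"],s["ft_torque"],s["gripper_width"],s["joint_positions"])
C=cams(arm)
for c in C:
  for n in("tip","probe"): print(c,n,[(round(r["score"],2),np.round(r["at"],4)) for r in arm.spot_point(n,c)][:3])
o=[]
for c in C:
  u=proj(C[c],s["tool_pos"]-[0,0,.04])[0].astype(int); print(c,u); x,y=max(u[0]-40,0),max(u[1]-40,0)
  o.append(cv2.resize(C[c]["color"][y:y+80,x:x+80],(400,400),interpolation=cv2.INTER_CUBIC)); print(x,y)
cv2.imwrite("pics/held.png",np.hstack(o))
a=np.radians(66); n=np.array([-.333,-.039,.94]); pad=np.array([.5629,-.0153,.0629])
inc(s,pad+n/np.linalg.norm(n)*(.080+.05),-n,[np.cos(a),np.sin(a),0])
E
```

```text
11.9 [ 0.4686 -0.2765  0.2104] [-0.1195 -0.0058 -1.5401] [ 0.0533 -0.1059 -0.048 ] 0.01751269924041258 [-0.6314 -0.1098  1.8923 -0.0007  1.3573 -1.7764]
side tip []
side probe [(0.77, array([ 0.5411, -0.2376,  0.037 ])), (0.58, array([ 0.4664, -0.2781,  0.1674])), (0.53, array([ 0.4958, -0.354 ,  0.0375]))]
top tip [(0.33, array([0.5107, 0.1436, 0.0881]))]
top probe [(0.59, array([ 0.5443, -0.2437,  0.0416]))]
side [335 252]
295 212
top [417 215]
377 175
[ 2.37 10.17  0.99 -1.24 -2.11 -0.23]
[ 2.37 10.17  0.99 -3.27  1.92 21.95]
```

View pics/held.png

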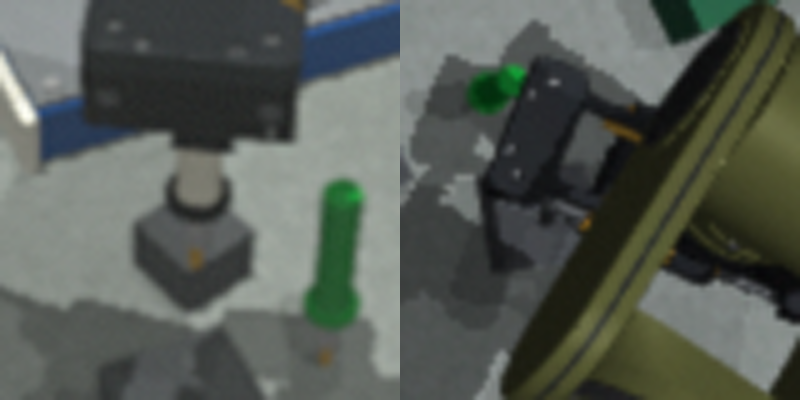

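The left crop (side) shows the probe held upright, guard at (198,190), orange tip ending at about (196,268). The top view is blocked by the arm.

```bash
python3 - <<'E'
from h import *
from cell import arm
C={"side":arm.get_image("side")}; s=arm.get_state(); T=s["tool_pos"]
print("guard",proj(C["side"],T-[0,0,.0375])*5-np.array([295,212])*5,"tip",(proj(C["side"],T-[0,0,.080])-[295,212])*5, "x+5mm",(proj(C["side"],T-[0,0,.080]+R.from_rotvec(s["ee_rot"]).apply([.005,0,0]))-[295,212])*5)
print(R.from_rotvec(s["ee_rot"]).as_matrix())
E
```

```text
guard [[198.2517 198.337 ]] tip [[195.2483 270.9346]] x+5mm [[182.8037 269.6902]]
[[-0.9109  0.4126 -0.0016]
 [ 0.4126  0.9109  0.0011]
 [ 0.0019  0.0003 -1.    ]]
```

Call:
play_rows --increments "2.4 10.2 0 -1.24 -2.11 -0.23 1;2.4 10.2 0 -1.24 -2.11 -0.23 1;2.4 10.2 0 -1.24 -2.11 -0.23 1;2.4 10.2 0 -1.24 -2.11 -0.23 1;2.4 10.2 0 -1.24 -2.11 -0.23 1;2.4 10.2 0 -1.24 -2.11 -0.23 1;2.4 10.2 0.5 -1.24 -2.11 -0.23 1;2.4 10.2 0.8 -1.24 -2.11 -0.23 1;2.4 10.2 0.8 -1.24 -2.11 -0.23 1;2.4 10.2 0.8 -1.24 -2.11 -0.23 1"

```text
clock: 13.25
tool_pos: [0.5187, -0.0201, 0.1887]
ee_rot: [0.552, 2.76, 0.151]
ft_force: [0.0, 0.0, -0.3]
gripper_width: 0.0177
grasp_force: 30.0
```

```bash
python3 - <<'E'
from h import *
from cell import arm
s=arm.get_state();print(s["clock"],s["tool_pos"],s["ft_force"],s["gripper_width"],s["joint_positions"])
C=cams(arm); z=R.from_rotvec(s["ee_rot"]).apply([0,0,1])
a=np.radians(66); n=np.array([-.335,-.039,.941]); n/=np.linalg.norm(n); pad=np.array([.5629,-.0153,.0629])
print(z,n); inc(s,pad+n*(.080+.03),-n,[np.cos(a),np.sin(a),0])
for c in C:
  for m in("tip","probe","pad"): print(c,m,[(round(r["score"],2),np.round(r["at"],4)) for r in arm.spot_point(m,c)][:3])
o=[]
for c in C:
  u=proj(C[c],s["tool_pos"]+z*.08)[0]; x,y=(u-40).astype(int)
  print(c,"pred tip",(u-[x,y])*5,"guard",(proj(C[c],s["tool_pos"]+z*.0375)[0]-[x,y])*5,"pad",(proj(C[c],pad)[0]-[x,y])*5,x,y)
  o.append(cv2.resize(C[c]["color"][y:y+80,x:x+80],(400,400),interpolation=cv2.INTER_CUBIC))
cv2.imwrite("pics/held2.png",np.hstack(o))
E
```

```text
13.25 [ 0.5187 -0.0201  0.1887] [ 0.0196  0.0247 -0.3407] 0.017740680557442802 [-0.2024 -0.3809  2.1783  0.1245  1.0239 -1.4258]
[ 0.3311  0.0403 -0.9427] [-0.3351 -0.039   0.9414]
[ 0.01 -0.02  0.94 -0.   -0.03 -0.02]
[ 0.01 -0.02  0.94 -0.05  0.   22.48]
side tip []
side probe [(0.64, array([ 0.5406, -0.2394,  0.039 ])), (0.61, array([ 0.4936, -0.3528,  0.0397])), (0.47, array([ 0.5296, -0.0203,  0.1489]))]
side pad [(0.76, array([ 0.5608, -0.0179,  0.0628]))]
top tip []
top probe [(0.63, array([ 0.4971, -0.3577,  0.0394])), (0.58, array([ 0.5425, -0.2411,  0.0419])), (0.32, array([ 0.4668, -0.2701,  0.0022]))]
top pad [(0.72, array([ 0.5596, -0.0159,  0.0628]))]
side pred tip [200.533  202.3455] guard [175.7257 145.1582] pad [230.2815 270.5385] 290 147
top pred tip [200.3707 203.8791] guard [205.9632 221.3999] pad [194.8152 183.3345] 282 152
```

View pics/held2.png

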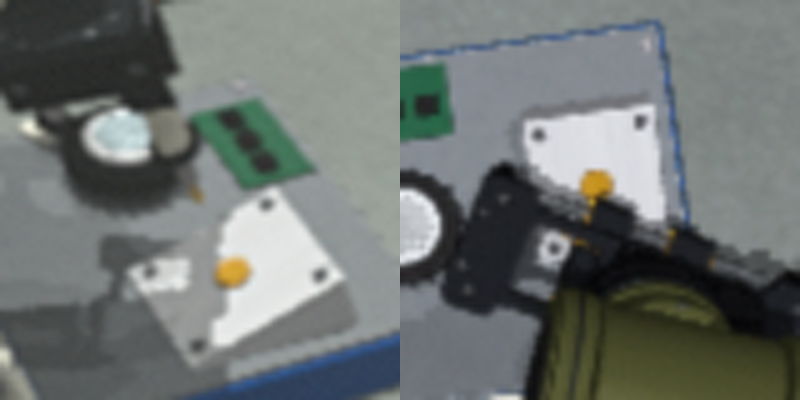

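Left: orange tip ends at (200,202), as predicted; pad at (234,271), within a pixel of my estimate. Advance.

Call:
play_rows --increments "0 0 0.4 0 0 0 1;0 0 0.8 0 0 0 1;0 0 1.2 0 0 0 1;0 0 1.6 0 0 0 1;0 0 1.8 0 0 0 1;0 0 1.8 0 0 0 1;0 0 1.8 0 0 0 1;0 0 1.8 0 0 0 1"

```text
clock: 14.45
tool_pos: [0.5344, -0.0172, 0.1479]
ee_rot: [0.549, 2.758, 0.152]
ft_force: [-0.7, 0.3, -0.6]
gripper_width: 0.0178
grasp_force: 30.0
```

```bash
cat > chk.py <<'E'
from h import *
from cell import arm
s=arm.get_state(); z=R.from_rotvec(s["ee_rot"]).apply([0,0,1])
a=np.radians(66); n=np.array([-.335,-.039,.941]); n/=np.linalg.norm(n); pad=np.array([.5629,-.0153,.0629])
d=s["tool_pos"]+z*.08-pad
print(s["clock"],s["tool_pos"],s["ft_force"],"Fn",s["ft_force"]@n,"gap",d@n,"lat",d-n*(d@n),"ang",np.arccos(-z@n))
inc(s,pad+n*.073,-n,[np.cos(a),np.sin(a),0])
E
python3 chk.py
```

```text
14.45 [ 0.5344 -0.0172  0.1479] [-0.6591  0.3288 -0.5911] Fn -0.34836927385214506 gap 0.009612489916892447 lat [0.0014 0.0018 0.0006] ang 0.0023435263125726
[ 0.04 -0.09  0.66  0.01 -0.02 -0.  ]
[ 0.04 -0.09  0.66 -0.02 -0.01 22.5 ]
```

Call:
play_rows --increments "0 -0.04 0.15 0 0 0 1;0 -0.04 0.3 0 0 0 1;0 -0.04 0.35 0 0 0 1;0 -0.04 0.35 0 0 0 1;0 -0.04 0.35 0 0 0 1"

```text
clock: 14.95
tool_pos: [0.5366, -0.0177, 0.1388]
ee_rot: [0.549, 2.759, 0.152]
ft_force: [-0.2, -0.3, -0.9]
gripper_width: 0.0175
grasp_force: 30.0
```

```bash
python3 chk.py
```

```text
14.95 [ 0.5366 -0.0177  0.1388] [-0.1987 -0.2508 -0.8953] Fn -0.766439397697008 gap 0.0003333501604962224 lat [0.0004 0.0009 0.0002] ang 0.0033363032303263566
[ 0.01 -0.04  0.29  0.   -0.02 -0.  ]
[ 0.01 -0.04  0.29 -0.04 -0.01 22.5 ]
```

Gap about 0; push on in small steps.

Call:
play_rows --increments "0 0 0.06 0 0 0 1;0 0 0.12 0 0 0 1;0 0 0.12 0 0 0 1;0 0 0.12 0 0 0 1;0 0 0.12 0 0 0 1"

```text
clock: 15.45
tool_pos: [0.5378, -0.0176, 0.1363]
ee_rot: [0.549, 2.759, 0.152]
ft_force: [-1.1, -0.6, 0.3]
gripper_width: 0.0182
grasp_force: 30.0
```

```bash
python3 chk.py
```

```text
15.45 [ 0.5378 -0.0176  0.1363] [-1.1288 -0.6116  0.258 ] Fn 0.6450244929531082 gap -0.0023808173387697817 lat [0.0008 0.0009 0.0003] ang 0.0027957188268346194
[ 0.02 -0.04  0.18  0.01 -0.02 -0.  ]
[ 0.02 -0.04  0.18 -0.03 -0.01 22.5 ]
```

Call:
play_rows --increments "0 0 0.06 0 0 0 1;0 0 0.12 0 0 0 1;0 0 0.12 0 0 0 1;0 0 0.12 0 0 0 1;0 0 0.12 0 0 0 1"

```text
clock: 15.95
tool_pos: [0.5388, -0.0174, 0.1334]
ee_rot: [0.549, 2.759, 0.152]
ft_force: [-0.6, 0.8, 1.8]
gripper_width: 0.0177
grasp_force: 30.0
```

```bash
python3 chk.py
```

```text
15.95 [ 0.5388 -0.0174  0.1334] [-0.6096  0.8488  1.7777] Fn 1.8446637716407288 gap -0.005473503211774781 lat [0.0007 0.0009 0.0003] ang 0.002922463513434429
[ 0.02 -0.04  0.06  0.01 -0.02 -0.  ]
[ 0.02 -0.04  0.06 -0.03 -0.01 22.5 ]
```

Call:
play_rows --increments "0 0 0.07 0 0 0 1;0 0 0.07 0 0 0 1;0 0 0.07 0 0 0 1;0 0 0.07 0 0 0 1;0 0 0.07 0 0 0 1;0 0 0.07 0 0 0 1;0 0 0.07 0 0 0 1;0 0 0.07 0 0 0 1"

```text
clock: 16.75
tool_pos: [0.5393, -0.0174, 0.1316]
ee_rot: [0.549, 2.759, 0.152]
ft_force: [-0.8, -0.5, 2.3]
gripper_width: 0.0174
grasp_force: 30.0
```

```bash
python3 - <<'E'
from chk import *
F=[];G=[]
for i in range(10):
    d=arm.get_image("side"); q=arm.get_state(); F.append(q["ft_force"]@n); G.append((q["tool_pos"]+z*.08-pad)@n)
print(np.mean(F),np.std(F),np.mean(G),np.std(G),q["gripper_width"])
print([(round(r["score"],2),np.round(r["at"],4)) for c in("side","top") for r in arm.spot_point("collar_post",c)])
u=proj(d,pad)[0]; x,y=(u-50).astype(int); print((u-[x,y])*5)
cv2.imwrite("pics/fin.png",cv2.resize(d["color"][y:y+100,x:x+100],(500,500),interpolation=cv2.INTER_CUBIC))
E
```

```text
16.75 [ 0.5393 -0.0174  0.1316] [-0.7516 -0.4906  2.2573] Fn 2.3959538251137182 gap -0.007316161017176754 lat [0.0005 0.0009 0.0002] ang 0.0030637687922688917
[ 0.02 -0.04 -0.01  0.01 -0.02 -0.  ]
[ 0.02 -0.04 -0.01 -0.03 -0.01 22.5 ]
1.6644374520288907 0.6189678350169286 -0.007323830150814448 1.4199532111243743e-05 0.01729063316786286
[(0.51, array([0.5102, 0.1415, 0.0888]))]
[250.2815 250.5385]
```

View pics/fin.png

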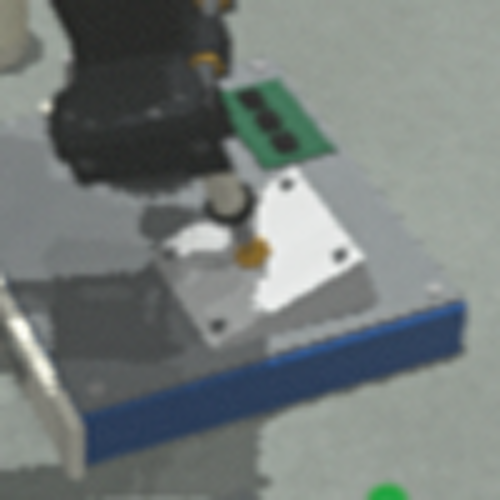

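The probe's shank meets the brass pad at about (252,250), square to the slope. Force and travel both put the tip about 4 to 7 mm in. Handing in.

```bash
python3 -c "
from cell import arm
print(arm.finish_job())"
```

```text
the job is handed in; nothing more can be done
None
```

I handed the job in at about 17 s, but got no verdict back. The lock ring is about 0.05 rad short of its mark (limit 0.12). The gripper holds the probe square on the pad, within about 2 mm of its centre, with the tip an estimated 4–7 mm in. I kept clear of the bottle, jar and tissue box but did not re-measure them afterwards.

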